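# Nudge the sieve platform home on its locating pins

## Robot

A 7-joint arm with a two-finger parallel gripper is mounted at the origin on the work surface. World frame = base frame: x ahead of the robot, y to its left, z up, the work surface at z = 0. Lengths are in m, angles in rad, forces in N, time in s.
With the tool pointing down it reaches from about 0.425 to 0.875 m from the base axis. Payload 4.7 kg.
Tool frame: the origin (TCP) lies at the very end of the fingers, on their centre line; the grasp point (between the pads) lies 19 mm behind it; z points along the fingers, y is the direction in which the jaws open and shut (so a half turn about z gives the same grasp; the last joint's range is limited). The gripper opens to 87 mm and grips with 3 to 60 N. Pads are 19 mm wide; open, the fingers measure 117 mm over their backs; the gripper's body (75 mm by 190 mm) begins 51 mm behind the grasp point.
Start: joints at [1.294, 0.321, -0.07, 1.45, 0.023, 1.371, -0.057], TCP at [0.186, -0.623, 0.223] pointing down, gripper open.
Joint ranges: [-2.86, 2.86], [-0.3, 2.09], [-1.38, 1.24], [0.06, 2.45], [-1.56, 4.7], [0.09, 2.05], [-2.69, 2.69]. Speed limits (rad/s): [2.57, 2.57, 3.14, 3.14, 3.14, 3.14, 3.14].

## Interface

Orientations are given as a rotation vector (axis times angle).
In Python, from bench import ctrl gives the robot as it stands. The module is installed in compiled form; this text tells all that it offers.
- The arm moves only by the tool move_arm, never from a script. Its arguments are lists of equal length, an entry for each row: "dp": the shift along the tool's x, y, z in units of 30 mm (1.0 is 30 mm), a list of three; "turn": the turn about the tool's z in units of 5 degrees (1.0 is 5 degrees); "jaw": the opening, from -1 (shut) to 1 (fully open). A call has 1 to 5 rows; each row is the pose to reach, as a shift and turn from the pose commanded when the call began, along the tool's axes at that moment; what a row does not reach only later rows make up. A row lasts 1/10 s, in which the tool goes at most 50 mm and 8.59 degrees, less where a joint would pass 70% of its speed; a pose out of reach is approached as far as the arm can. A call with a gripper value outside its range is refused whole. The fingers move at their own pace and stop on an object; "grip_force" is the grip in N (left out, the last holds). Time passes only in rows, so rows that repeat a pose let the fingers close. It gives the time, the measured TCP pose, the force and the opening at its end, in the units of the state.
- ctrl.get_state(): the state, without advancing time (a new reading comes with each control period).
- ctrl.get_image(name): name is "scene" or "top"; returns the picture (400x640x3 uint8, red, green, blue); there is no depth.
- ctrl.camera_info(name): a dict with "intrinsics" (3x3 intrinsics, pixels), "extrinsics" (4x4, takes a point from world to camera coordinates). Camera axes: x right, y up, looking along -z (the intrinsics and any distortion apply to the point x, -y, -z); pixel columns grow to the right and rows downward; lengths in m; the calibration is good to about 2 mm. A picture is of the moment at which its call begins. camera_info takes no time and is no camera call.
- ctrl.close_job(): hands the job in, once; it reports no verdict.
Trained networks look in the newest picture that a camera, given by its name, has taken for a name from the list of things; names that differ only in an ending like _2 or _b are one class to them, and where a whole thing is asked for, a point or a joint stands for the part that bears it (a point fixed in the world has none). Each returns a list of dicts, best first, with "confidence" (0 to 1); they miss things now and then, are a little off and sometimes report something else, mostly with a low value. They report only what shows in the picture. A call takes as long as a camera call.
- ctrl.look_for(camera, target): "rect" ([centre column, centre row, width, height] in pixels, round what is visible of it).
- ctrl.masks_of(camera, target): "region" (400x640 bool, what is visible of it) and "rect" ([centre column, centre row, width, height] in pixels, round what is visible of it).
The state is a dict: "time": time; "joint_positions": joint angles; "qd": joint speeds; "joint_torque": joint torques, N m; "position": TCP position; "tool_rot": TCP orientation; "ft_force": force on the tool from outside, world axes, zero at the start; "torque": the same for the moment, N m; "grip_width": opening from 0.0 (shut) to 1.0 (fully open).
Only numpy, scipy, OpenCV 4.12 (cv2) and the standard library are available. Lean on these libraries where they do the work, as an engineer would, in place of code of your own. Each camera call takes 0.05 s, during which the arm holds its last target. There are 200 camera calls.

## Task

The sieve platform has been set down askew on the bench shaker and rides cocked on its two locating pins. Gently nudge the platform sideways with the fingertips, without gripping, lifting or tipping it up, until both its holes drop over the pins and it lies flat on the shaker's deck. Leave the mortar and pestle, the gas burner and the hammer where they are.

Things in the scene. Friction and masses are not known exactly. Their poses are not given: they have to be found in the camera images.
- shaker: Bench shaker, fixed: grey housing 280 (x) x 300 (y) mm, its top 72 mm above the bench; above that on buffers a steel deck 130 (x) x 170 (y) mm, its top 105 mm above the bench, with two upright pins. Origin: centre of the underside, on the bench, below the deck's centre. x: from the white control panel to the pin side, away from the robot; y left, z up. Stands turned up to 20 degrees.
- pin_left (a point): Foot of the left pin, on the deck's top, at x = +0.050, y = +0.065 of the shaker. The pin is 10 mm thick and stands 9 mm above the deck; its upper 6 mm narrow to a blunt nose 3 mm wide. Axes as the shaker's. The platform hides the pins at the start.
- pin_right (a point): Foot of the right pin, the same, at x = +0.050, y = -0.065 of the shaker.
- platform: Loose sieve platform: bare aluminium plate 170 (x) x 200 (y) x 6 mm, 0.4 to 0.65 kg, in its centre a low raised ring (82 mm outside, 73 mm inside, 8 mm high). Origin: centre of the plate's underside. Home, the origin is 105 mm above the bench over the shaker's origin, axes along the shaker's; it then overhangs the deck by 20 mm in x and 15 mm in y, with 33 mm free below it to the housing.
- platform_mid (a point): Centre of the platform's plate, 3 mm above its underside. At the start it is 11 to 24 mm too near the control panel (shaker -x), up to 22 mm off to either side and turned up to 7 degrees; its far part rides on the pins' noses, 9 mm up, and its underside rests on the deck's near edge: tilted about 4.5 degrees. It slides sideways at 2 to 4 N, towards the pins (uphill) at up to 12 N.
- hole_left (a point): Centre of the platform's left hole at the plate's underside, at x = +0.050, y = +0.065 of the platform. Through hole 13 mm wide; when home, the left pin's nose shows 3 mm above the plate's upper face in it.
- hole_right (a point): Centre of the right hole, the same, at x = +0.050, y = -0.065 of the platform; it goes over the right pin.
- mortar: Loose steel mortar, 118 mm wide, 78 mm tall, standing to one side of the shaker (left or right), the pestle in it. Origin: centre of its underside. Leave it.
- pestle: Loose steel pestle, 152 mm tall, standing upright on its 40 mm foot in the mortar, its top 162 mm above the bench. Origin: centre of its foot. Leave it.
- burner: Loose gas burner on a grey cartridge, 90 mm wide, 202 mm tall, standing on the other side of the shaker. Origin: centre of its underside. Leave it.
- hammer: Loose club hammer lying along its x at the left front, about 265 mm long, 42 mm high, blue handle towards the robot. Origin: middle of its length, on the bench. Leave it.

How it is judged:
By the outcome, as a careful person would: the job done as asked, in the order asked, and still so for the second after the job is handed in, with the robot touching nothing.
It also fails if it takes over 61 s, if anything falls off the work surface, if the arm or the gripper's body presses on something with over 40 N, if the wrist force passes 120 N, or if a joint passes its speed limit or range.

## Working session

There is one attempt and no reset: what is moved stays moved. The work goes in short steps, Python scripts to look and compute and a tool call to move; the robot and the scene stay as the last step left them, time stands still between calls to the robot, and variables do not carry over. Pictures are saved under pics/ and viewed, about 8 in all and at most 12, crops included, and the job is handed in when it is done.

Besides the shell and the picture viewer there is one more tool, called after "Request:" as name(argument=value, ...) on one line, values as JSON. move_arm: Moves the arm, as the interface text tells. Its arguments: {"type":"object","properties":{"dp":{"type":"array","items":{"type":"array","items":{"type":"number"}}},"turn":{"type":"array","items":{"type":"number"}},"jaw":{"type":"array","items":{"type":"number"}},"grip_force":{"type":"number"}},"required":["dp","turn","jaw"]}

```bash
mkdir -p pics; ls; python3 - <<'E'
from bench import ctrl
import cv2,numpy as np
s=ctrl.get_state(); print({k:np.round(v,3) for k,v in s.items()})
for n in ("scene","top"):
    im=ctrl.get_image(n); cv2.imwrite(f"pics/{n}0.png",im[:,:,::-1])
    c=ctrl.camera_info(n); print(n,c)
    for t in ("platform","shaker","hole_left","hole_right","mortar","burner","hammer","pin_left"):
        for d in ctrl.look_for(n,t)[:3]: print(n,t,np.round(d["rect"],1),round(d["confidence"],2))
E
```

```text
pics
{'time': np.float64(0.0), 'joint_positions': array([ 1.294,  0.322, -0.07 ,  1.452,  0.023,  1.371, -0.057]), 'qd': array([ 0.   ,  0.002,  0.   , -0.001,  0.   ,  0.   , -0.001]), 'joint_torque': array([ 0.0000e+00, -4.9129e+01, -4.0400e-01, -3.1252e+01, -6.4000e-02,
        4.4000e-02,  0.0000e+00]), 'position': array([ 0.186, -0.622,  0.221]), 'tool_rot': array([-3.107e+00, -4.550e-01,  1.000e-03]), 'ft_force': array([-0.282,  0.15 ,  0.712]), 'torque': array([-0.039,  0.006,  0.012]), 'grip_width': np.float64(0.994)}
scene {'intrinsics': array([[445.87455678,   0.        , 313.06434834],
       [  0.        , 445.87455678, 204.15773099],
       [  0.        ,   0.        ,   1.        ]]), 'extrinsics': array([[ 0.87151784,  0.4903402 , -0.00481116, -0.42846849],
       [-0.31274533,  0.56336876,  0.76472609,  0.08389117],
       [ 0.3776864 , -0.66496776,  0.64433753, -1.53413754],
       [ 0.        ,  0.        ,  0.        ,  1.        ]])}
scene platform [325.6 221.7  91.3  60.6] 0.87
scene shaker [332.5 242.4 134.8 107.2] 0.78
scene hole_left [321.1 219.5  85.8  61.4] 
[... 441 characters left out ...]
.99934622,  0.03480818, -0.02440534],
       [ 0.99670109,  0.01254026,  0.0801853 , -0.51517606],
       [-0.08056938,  0.03390968,  0.99617203, -1.1060292 ],
       [ 0.        ,  0.        ,  0.        ,  1.        ]])}
top platform [329.6 182.2  79.9  69.4] 0.89
top shaker [319.9 180.3 117.9 112. ] 0.79
top hole_left [327.5 180.4  80.7  69.3] 0.74
top hole_right [327.4 181.4  84.7  69.6] 0.63
top hole_right [323.5 178.6 116.8 112.6] 0.43
top mortar [145.3 153.7  53.5  46.5] 0.59
top mortar [154.1 257.2  43.  106.5] 0.56
top burner [463.4 160.8  49.8  38.1] 0.78
top hammer [154.9 259.1  42.3 109.3] 0.64
top pin_left [320.9 179.8 118.4 113.8] 0.8
top pin_left [143.3 153.   54.6  46.6] 0.56
```

```bash
python3 - <<'E'
import cv2
a=cv2.imread("pics/top0.png")[110:250,240:400]; b=cv2.imread("pics/scene0.png")[170:310,240:400+20]
cv2.imwrite("pics/c0.png",cv2.resize(a,None,fx=4.8,fy=4.2,interpolation=cv2.INTER_CUBIC) if 0 else cv2.resize(a,None,fx=4.2,fy=4.2,interpolation=cv2.INTER_CUBIC))
cv2.imwrite("pics/c1.png",cv2.resize(b,None,fx=4.2,fy=4.2,interpolation=cv2.INTER_CUBIC))
E
```

```text
(no output)
```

View pics/c0.png

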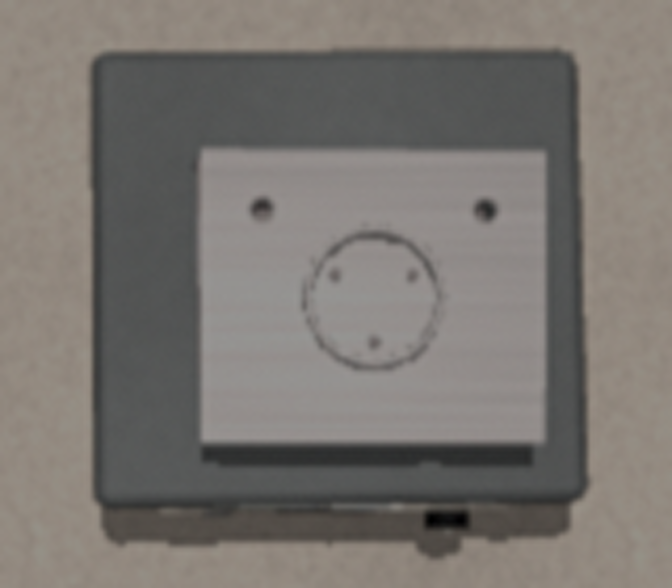

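View pics/c1.png

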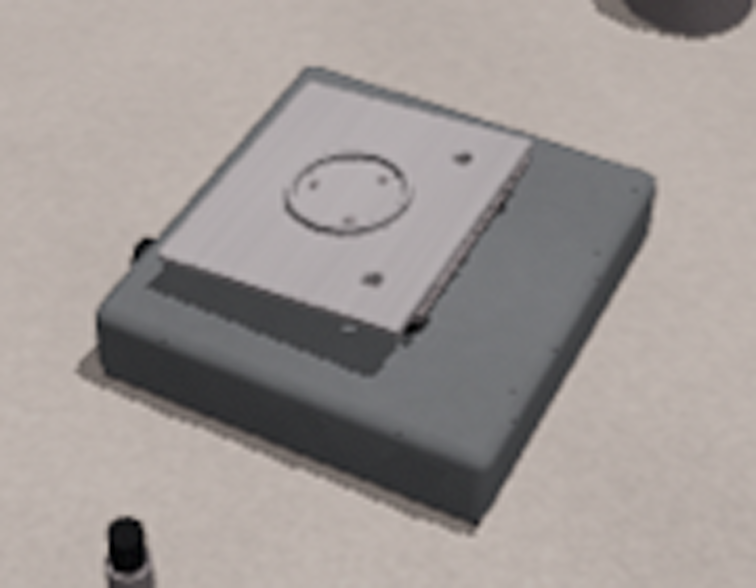

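View pics/top0.png

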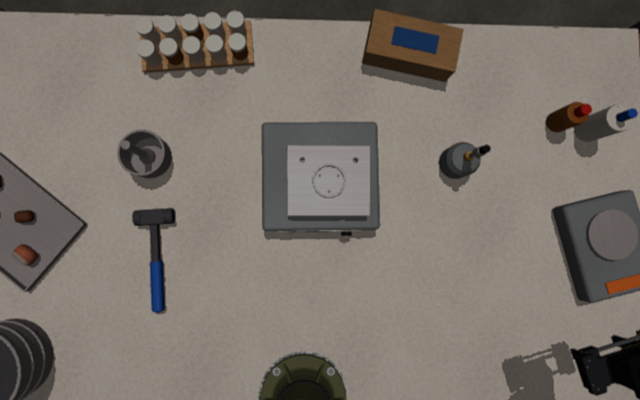

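The top view shows the shaker (housing corners about (262,123) to (379,230)) with the platform over it, shifted toward the panel and to the right. The holes are at about (302,159) and (355,160), the mortar is on the left and the burner on the right at (463,160). Next I'll fit both poses by model edges.

```bash
cat > h.py <<'E'
from bench import ctrl
import cv2,numpy as np
from scipy.optimize import least_squares
from scipy.ndimage import map_coordinates
from scipy.spatial.transform import Rotation as Ro
INFO={n:ctrl.camera_info(n) for n in("scene","top")}
def proj(n,P):
    c=INFO[n];E=c["extrinsics"];Q=np.atleast_2d(P)@E[:3,:3].T+E[:3,3]
    q=Q*[1,-1,-1]; q=q@c["intrinsics"].T; return q[:,:2]/q[:,2:]
def rect(lx,ly,z,f=.85,m=40):
    t=np.linspace(-f/2,f/2,m);o=np.full(m,.5);zz=np.full(m,z)
    return [np.c_[s*o*lx,t*ly,zz] for s in(1,-1)]+[np.c_[t*lx,s*o*ly,zz] for s in(1,-1)]
HOUSE=rect(.28,.30,.072); PLATE=rect(.17,.20,.006,.9)
def sh(P,p): return P@Ro.from_euler('z',p[2]).as_matrix().T+[p[0],p[1],0]
def pl(P,p,s,flat=False):  # p = x,y,yaw of platform underside centre in shaker frame
    a=0 if flat else np.arctan(9/115)
    R=(Ro.from_euler('y',-a)*Ro.from_euler('z',p[2])).as_matrix()
    z=.105 if flat else .105+(p[0]+.065)*9/115
    return sh(P@R.T+[p[0],p[1],z],s)
def fit(ims,edges,f,p0,w=5,it=8,skip=()):
    p=np.array(p0,float); G={n:cv2.GaussianBlur(cv2.cvtColor(i,cv2.COLOR_RGB2GRAY).astype(float),(0,0),.8) for n,i in ims.items()}
    for k in range(it):
        ww=max(1.5,w*.7**k); obs=[]
        for n in ims:
            for j,e in enumerate(edges):
                if (n,j) in skip: continue
                u=proj(n,f(e,p)); d=u[-1]-u[0]; nn=np.array([-d[1],d[0]])/np.hypot(*d)
                s=np.arange(-ww,ww+.01,.25); X=u[:,None]+s[None,:,None]*nn
                v=map_coordinates(G[n],[X[...,1],X[...,0]],order=1); g=np.abs(np.gradient(v,axis=1))
                b=g.argmax(1); obs.append((n,e,nn,u+s[b][:,None]*nn,g[np.arange(len(u)),b]>2))
        res=lambda q:np.concatenate([((proj(n,f(e,q))-o)@nn)*m for n,e,nn,o,m in obs])
        r=least_squares(res,p,loss='soft_l1',f_scale=.3,x_scale=[.01,.01,.05]); p=r.x
    return p,[np.round(np.median(np.abs(((proj(n,f(e,p))-o)@nn)[m])),2) if m.any() else -1 for n,e,nn,o,m in obs]
E
python3 - <<'E'
from h import *
ims={n:cv2.imread(f"pics/{n}0.png")[:,:,::-1].copy() for n in("top","scene")}
un=lambda a,o:(np.array(a)+.5)/4.2-.5+o
hc=un([[575,52],[95,55],[97,502],[583,500]],[240,110]); pc=un([[547,150],[200,148],[202,442],[545,442]],[240,110])
# corner order: far-right, far-left, near-left, near-right
C=lambda lx,ly,z:np.array([[lx,-ly,z],[lx,ly,z],[-lx,ly,z],[-lx,-ly,z]])/np.array([2,2,1])
s0=least_squares(lambda p:(proj("top",sh(C(.28,.3,.072),p))-hc).ravel(),[.55,0,0]).x
p0=least_squares(lambda p:(proj("top",pl(C(.17,.2,.006),p,s0))-pc).ravel(),[0,0,0]).x
print("init",s0,p0)
for k in (["top"],["scene"],["top","scene"]):
    I={n:ims[n] for n in k}
    s,rs=fit(I,HOUSE,sh,s0); p,rp=fit(I,PLATE,lambda P,q:pl(P,q,s),p0,4)
    print(k,"shaker",np.round(s,4),rs,"plat",np.round(p,4),np.degrees(p[2]).round(2),rp)
np.save("s.npy",s)
print("hole px top",proj("top",pl(np.array([[.05,.065,.006],[.05,-.065,.006]]),p,s)), "seen",un([[262,209],[485,210]],[240,110]))
for n in ims:
    im=cv2.resize(ims[n][100:320,220:440],None,fx=3.,fy=3.,interpolation=cv2.INTER_CUBIC)[:,:,::-1].copy()[:600]
    for E_ in [sh(np.vstack(HOUSE),s),pl(np.vstack(PLATE),p,s),sh(np.array([[.05,.065,.114],[.05,-.065,.114]]),s),pl(np.array([[.05,.065,.006],[.05,-.065,.006]]),p,s)]:
        for u in proj(n,E_): cv2.circle(im,tuple(int(x) for x in (u-[220,100]+.5)*3),1,(0,0,255),-1)
    cv2.imwrite(f"pics/fit_{n}.png",im)
a=np.hstack([cv2.resize(cv2.imread(f"pics/fit_{n}.png"),(400,364)) for n in ims]);cv2.imwrite("pics/fit.png",a)
E
```

```text
init [ 0.57195943 -0.03630218  0.01955239] [-0.0176252  -0.0180366  -0.00777334]
['top'] shaker [ 0.5709 -0.0364  0.02  ] [np.float64(0.03), np.float64(0.97), np.float64(0.27), np.float64(0.49)] plat [-0.0177 -0.0176 -0.0038] -0.22 [np.float64(0.25), np.float64(0.25), np.float64(0.25), np.float64(0.0)]
['scene'] shaker [ 0.5857 -0.041   0.0207] [np.float64(0.01), np.float64(0.24), np.float64(0.5), np.float64(0.24)] plat [-0.0327 -0.0129 -0.0124] -0.71 [np.float64(0.23), np.float64(0.23), np.float64(0.25), np.float64(0.12)]
['top', 'scene'] shaker [ 0.5724 -0.0379  0.0187] [np.float64(1.0), np.float64(0.5), np.float64(0.0), np.float64(1.0), np.float64(0.25), np.float64(1.25), np.float64(1.25), np.float64(0.75)] plat [-0.0191 -0.0164 -0.0063] -0.36 [np.float64(0.24), np.float64(0.23), np.float64(0.29), np.float64(0.05), np.float64(0.25), np.float64(0.24), np.float64(0.23), np.float64(0.22)]
hole px top [[302.01077331 159.8178433 ]
 [355.23315821 160.00193563]] seen [[302.         159.38095238]
 [355.0952381  159.61904762]]
```

View pics/fit.png

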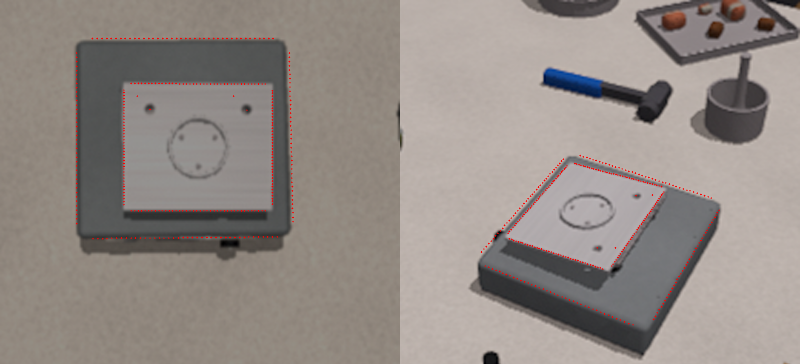

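The overlay fits the platform well. The housing edges are off in the scene view (left edge about 5 px outside), so I'll refit the housing with its visible size free, as its edges may be rounded.

```bash
python3 - <<'E'
from h import *
ims={n:cv2.imread(f"pics/{n}0.png")[:,:,::-1].copy() for n in("top","scene")}
s0=[.572,-.0365,.0195,1,1]
def fitS(I,z,skip=()):
    import h
    E=rect(.28,.30,z,.8)
    f=lambda P,q: sh(P*[q[3],q[4],1],q)
    ls=h.least_squares
    h.least_squares=lambda r,p,**k: ls(r,p,loss='soft_l1',f_scale=.3,x_scale=[.01,.01,.05,.05,.05])
    o=fit(I,E,f,s0,5,8,skip); h.least_squares=ls; return o
for k in (["top"],["scene"],["top","scene"]):
  for z in (.072,.066):
    I={n:ims[n] for n in k}
    s,r=fitS(I,z); p,rp=fit(I,PLATE,lambda P,q:pl(P,q,s),[-.018,-.018,0],4)
    hs=np.array([[.05,.065,.006],[.05,-.065,.006],[0,0,.006]]); 
    print(k,z,np.round(s,4),np.array(r),"plat",np.round(p,4),"world mid",np.round(pl(hs[2:],p,s),4))
E
```

```text
['top'] 0.072 [ 0.572  -0.0362  0.0213  0.9891  0.9923] [0.13 0.27 0.11 0.24] plat [-0.0189 -0.0177 -0.0051] world mid [[ 0.5531 -0.0544  0.1146]]
['top'] 0.066 [ 0.5728 -0.0366  0.0207  0.9945  0.9973] [0.15 0.27 0.1  0.24] plat [-0.0196 -0.0173 -0.0046] world mid [[ 0.5531 -0.0543  0.1145]]
['scene'] 0.072 [ 0.5811 -0.0417  0.0239  1.0323  0.9899] [0.   0.02 0.25 0.  ] plat [-0.028  -0.0125 -0.0159] world mid [[ 0.5529 -0.0549  0.1139]]
['scene'] 0.066 [ 0.5783 -0.036   0.0237  1.0397  0.9968] [0.01 0.01 0.22 0.02] plat [-0.0252 -0.0185 -0.015 ] world mid [[ 0.5531 -0.0551  0.1141]]
['top', 'scene'] 0.072 [ 0.5737 -0.0372  0.0172  0.9815  0.995 ] [0.49 1.   0.12 0.55 0.5  0.02 1.09 1.34] plat [-0.0204 -0.017  -0.0047] world mid [[ 0.5531 -0.0546  0.1145]]
['top', 'scene'] 0.066 [ 0.5721 -0.0365  0.0206  0.9949  0.9966] [0.24 0.26 0.03 0.25 0.25 0.01 0.24 0.01] plat [-0.0189 -0.018  -0.0092] world mid [[ 0.5531 -0.0548  0.1146]]
```

With a 6 mm rounding the two views agree: shaker (0.572, -0.0365, yaw 1.2°), platform -19 mm in x, -18 mm in y, about -0.4° in the shaker frame. First I'll push +y from the right side with both opened fingertips.

```bash
cat >> h.py <<'E'
S=np.array([.5721,-.0365,.0206])
def plan(xs,ys,z,jaw_along,R0=None,p0=None):
    """dp,turn (units) to put TCP at shaker-frame xs,ys, height z, tool y along shaker x or y"""
    st=ctrl.get_state(); R=Ro.from_rotvec(st["tool_rot"]).as_matrix(); t=sh(np.array([[xs,ys,z]]),S)[0]
    d=R.T@(t-st["position"])
    want=S[2]+(0 if jaw_along=='x' else np.pi/2); cur=np.arctan2(R[1,1],R[0,1])
    dy=(want-cur+np.pi/2)%np.pi-np.pi/2   # world yaw; tool z is down -> turn = -dy
    print("dp",np.round(d/.03,3),"turn",round(-np.degrees(dy)/5,3),"target",t.round(4),"now",st["position"].round(4),"q7",st["joint_positions"].round(2),"F",st["ft_force"].round(1),"t",st["time"].round(2))
E
python3 - <<'E'
from h import *
plan(-.15,-.16,.22,'x'); plan(-.019,-.155,.22,'x')
R=Ro.from_rotvec(ctrl.get_state()["tool_rot"]).as_matrix(); print(R.round(2))
E
```

```text
Traceback (most recent call last):
  File "h.py", line 41, in plan
    print("dp",np.round(d/.03,3),"turn",round(-np.degrees(dy)/5,3),"target",t.round(4),"now",st["position"].round(4),"q7",st["joint_positions"].round(2),"F",st["ft_force"].round(1),"t",st["time"].round(2))
                                                                                                                                                                                         ^^^^^^^^^^^^^^^^
AttributeError: 'float' object has no attribute 'round'
```

```bash
sed -i 's/st\["time"\].round(2)/round(float(st["time"]),2)/' h.py; python3 - <<'E'
from h import *
plan(-.15,-.16,.22,'x'); plan(-.019,-.155,.22,'x')
R=Ro.from_rotvec(ctrl.get_state()["tool_rot"]).as_matrix(); print(R.round(2))
E
```

```text
dp [ 11.68  -11.229   0.085] turn -14.904 target [ 0.4254 -0.1996  0.22  ] now [ 0.1863 -0.6227  0.2226] q7 [ 1.29  0.32 -0.07  1.45  0.02  1.37 -0.06] F [-0.7 -0.5  0.5] t 0.9
dp [ 15.932 -10.224   0.085] turn -14.904 target [ 0.5563 -0.1919  0.22  ] now [ 0.1863 -0.6227  0.2226] q7 [ 1.29  0.32 -0.07  1.45  0.02  1.37 -0.06] F [-0.7 -0.5  0.5] t 0.9
[[ 0.96  0.29 -0.  ]
 [ 0.29 -0.96 -0.  ]
 [-0.    0.   -1.  ]]
```

Request:
move_arm(dp=[[1.6,-1.5,0],[3.2,-3,0],[4.8,-4.5,0],[6.4,-6,0],[8,-7.5,0]], turn=[-1.7,-3.4,-5.1,-6.8,-8.5], jaw=[1,1,1,1,1])

```text
time: 1.4
position: [0.3128, -0.4048, 0.2228]
tool_rot: [2.727, 1.559, -0.0]
ft_force: [1.5, 0.2, 0.2]
grip_width: 1.004
```

```bash
python3 -c "
from h import *
plan(-.019,-.155,.22,'x')"
```

```text
dp [10.236  3.389  0.089] turn -6.336 target [ 0.5563 -0.1919  0.22  ] now [ 0.3128 -0.4048  0.2228] q7 [ 1.14  0.04 -0.29  1.78  0.01  1.32  0.32] F [1.5 0.2 0.2] t 1.4
```

Request:
move_arm(dp=[[0,0,0],[0,0,0]], turn=[0,0], jaw=[1,1])

```text
time: 1.6
position: [0.3127, -0.406, 0.2231]
tool_rot: [2.729, 1.553, -0.001]
ft_force: [-0.4, -0.5, -1.0]
grip_width: 1.0
```

```bash
python3 -c "
from h import *
plan(-.019,-.155,.22,'x')"
```

```text
dp [10.283  3.333  0.092] turn -6.38 target [ 0.5563 -0.1919  0.22  ] now [ 0.3127 -0.406   0.2231] q7 [ 1.14  0.04 -0.29  1.78  0.01  1.32  0.32] F [-0.4 -0.5 -1. ] t 1.6
```

Request:
move_arm(dp=[[10.28,3.33,0],[10.28,3.33,0],[10.28,3.33,0],[10.28,3.33,0],[10.28,3.33,0]], turn=[-6.38,-6.38,-6.38,-6.38,-6.38], jaw=[1,1,1,1,1])

```text
time: 2.1
position: [0.5008, -0.2431, 0.2226]
tool_rot: [2.203, 2.239, -0.001]
ft_force: [0.2, -0.3, -0.2]
grip_width: 0.996
```

```bash
python3 -c "
from h import *
plan(-.019,-.155,.22,'x')"
```

```text
dp [1.68  1.877 0.085] turn -0.053 target [ 0.5563 -0.1919  0.22  ] now [ 0.5008 -0.2431  0.2226] q7 [ 0.87  0.16 -0.52  1.67  0.08  1.34  0.36] F [ 0.2 -0.3 -0.2] t 2.1
```

Request:
move_arm(dp=[[1.68,1.88,0.08],[1.68,1.88,0.08],[1.68,1.88,0.08],[1.68,1.88,0.08]], turn=[-0.05,-0.05,-0.05,-0.05], jaw=[1,1,1,1])

```text
time: 2.5
position: [0.5552, -0.1924, 0.2195]
tool_rot: [-2.198, -2.244, 0.002]
ft_force: [-0.9, 0.0, -0.1]
grip_width: 0.997
```

```bash
python3 -c "
from h import *
plan(-.019,-.155,.095,'x')
cv2.imwrite('pics/t1.png',cv2.resize(ctrl.get_image('top')[100:260,230:430],None,fx=2,fy=2)[:,:,::-1]);cv2.imwrite('pics/s1.png',cv2.resize(ctrl.get_image('scene')[130:290,230:430],None,fx=2,fy=2)[:,:,::-1])
cv2.imwrite('pics/v1.png',np.hstack([cv2.imread('pics/t1.png'),cv2.imread('pics/s1.png')]))"
```

```text
dp [0.02  0.043 4.15 ] turn 0.001 target [ 0.5563 -0.1919  0.095 ] now [ 0.5552 -0.1924  0.2195] q7 [ 0.77  0.23 -0.56  1.6   0.13  1.35  0.21] F [-0.9  0.  -0.1] t 2.5
```

View pics/v1.png

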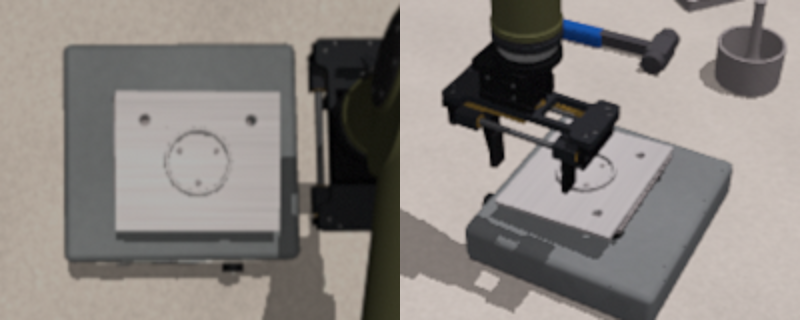

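The gripper is to the right of the platform with open space below, so I'll descend.

Request:
move_arm(dp=[[0,0,1.5],[0,0,3],[0,0,4.15],[0,0,4.15],[0.5,0.04,4.15]], turn=[0,0,0,0,0], jaw=[1,1,1,1,1])

```text
time: 3.1
position: [0.5556, -0.1793, 0.0961]
tool_rot: [2.203, 2.239, -0.003]
ft_force: [0.4, -0.1, 0.8]
grip_width: 0.998
```

```bash
python3 -c "
from h import *
plan(-.019,-.1285,.095,'x')"
```

```text
dp [0.466 0.014 0.036] turn -0.049 target [ 0.5558 -0.1654  0.095 ] now [ 0.5556 -0.1793  0.0961] q7 [ 0.74  0.33 -0.55  1.75  0.19  1.11  0.14] F [ 0.4 -0.1  0.8] t 3.1
```

Request:
move_arm(dp=[[0.2,0,0],[0.35,0,0],[0.45,0,0],[0.5,0,0],[0.55,0,0]], turn=[0,0,0,0,0], jaw=[1,1,1,1,1])

```text
time: 3.6
position: [0.5568, -0.1607, 0.0969]
tool_rot: [2.195, 2.243, -0.001]
ft_force: [-0.6, -4.8, 3.4]
grip_width: 1.001
```

Request:
move_arm(dp=[[0.07,0,0],[0.14,0,0],[0.2,0,0],[0.25,0,0],[0.25,0,0]], turn=[0,0,0,0,0], jaw=[1,1,1,1,1])

```text
time: 4.1
position: [0.5555, -0.1511, 0.0955]
tool_rot: [-2.195, -2.247, 0.001]
ft_force: [-0.1, -4.8, 3.7]
grip_width: 1.001
```

```bash
cat >> h.py <<'E'
def look(p0,flat=False,save=None,names=("top","scene")):
    ims={n:ctrl.get_image(n) for n in names}
    for k in [[n] for n in names]+([list(names)] if len(names)>1 else []):
        p,r=fit({n:ims[n] for n in k},PLATE,lambda P,q:pl(P,q,S,flat),p0,3)
        print(k,"plat mm/deg",(p*[1e3,1e3,57.3]).round(1),np.array(r))
    if save: 
        a=[]
        for n in names:
            u=proj(n,pl(np.zeros((1,3)),p,S,flat))[0].astype(int)
            a.append(cv2.resize(ims[n][u[1]-60:u[1]+60,u[0]-65:u[0]+65],(400,370),interpolation=cv2.INTER_CUBIC)[:,:,::-1])
        cv2.imwrite(save,np.hstack(a))
    return p
E
python3 -c "
from h import *
plan(-.019,-.1285,.095,'x')
look([-.019,-.01,0],save='pics/v2.png')"
```

```text
dp [-0.475 -0.003  0.015] turn 0.032 target [ 0.5558 -0.1654  0.095 ] now [ 0.5555 -0.1511  0.0955] q7 [ 0.71  0.31 -0.57  1.77  0.19  1.11  0.1 ] F [-0.1 -4.8  3.7] t 4.1
['top'] plat mm/deg [-21.2  -2.6  -0.1] [0.12 0.27 0.24 1.49]
['scene'] plat mm/deg [-22.3  -4.8   0. ] [0.03 1.24 0.63 0.24]
['top', 'scene'] plat mm/deg [-21.6  -2.7  -0.1] [0.13 0.25 0.24 1.51 0.24 1.25 0.26 0.75]
```

View pics/v2.png

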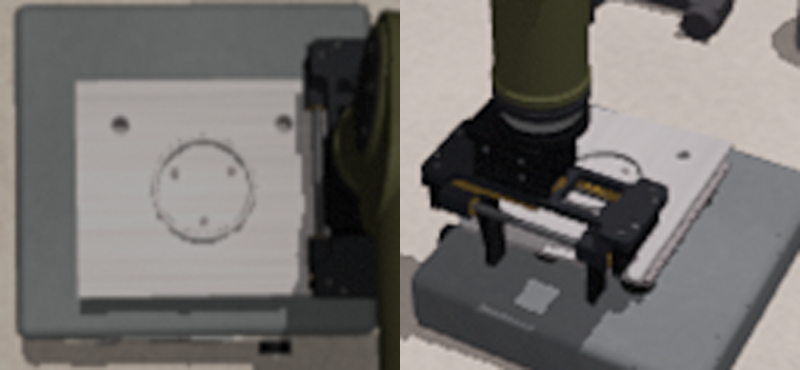

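The fingertips are on the right edge and the platform has slid left, but the right edge is hidden. I'll refit without the hidden edges.

```bash
sed -i 's/^def look(p0,flat=False,save=None,names=("top","scene")):/def look(p0,flat=False,save=None,names=("top","scene"),skip=()):/; s/pl(P,q,S,flat),p0,3)/pl(P,q,S,flat),p0,3,8,skip)/' h.py; python3 -c "
from h import *
look([-.019,-.004,0],skip=[('top',3),('scene',1),('scene',3)])"
```

```text
['top'] plat mm/deg [-21.3  -3.   -0.3] [0.02 0.23 0.03]
['scene'] plat mm/deg [-22.2  -0.9   0.1] [0.04 0.38]
['top', 'scene'] plat mm/deg [-21.6  -3.   -0.3] [0.24 0.25 0.   0.25 0.25]
```

Request:
move_arm(dp=[[0.05,0,0],[0.1,0,0],[0.1,0,0],[-0.3,0,0],[-1,0,0]], turn=[0,0,0,0,0], jaw=[1,1,1,1,1])

```text
time: 4.8
position: [0.5569, -0.1787, 0.0953]
tool_rot: [-2.19, -2.249, -0.003]
ft_force: [0.5, -0.6, -0.7]
grip_width: 0.999
```

Request:
move_arm(dp=[[0,0,-1.5],[0,0,-3],[0,0,-3.5],[0,0,-3.5]], turn=[0,0,0,0], jaw=[1,1,1,1])

```text
time: 5.2
position: [0.5584, -0.1812, 0.2032]
tool_rot: [2.193, 2.244, 0.005]
ft_force: [0.3, 0.9, -0.1]
grip_width: 0.997
```

```bash
python3 -c "
from h import *
p=look([-.021,-.001,0],skip=[('scene',3)])
plan(-.16,0,.2,'y')"
```

```text
['top'] plat mm/deg [-21.3  -0.1  -0. ] [0.13 0.24 0.26 0.26]
['scene'] plat mm/deg [-22.2  23.7   0.6] [0.01 0.26 1.49]
['top', 'scene'] plat mm/deg [-21.5  -0.1   0.1] [0.25 0.25 0.25 0.25 0.25 0.25 0.75]
dp [ 4.816 -4.686 -0.01 ] turn -17.97 target [ 0.4121 -0.0398  0.2   ] now [ 0.556  -0.181   0.1993] q7 [ 0.76  0.24 -0.57  1.63  0.13  1.31  0.19] F [-0.8  0.4 -0.5] t 5.3
```

Platform is now centred in y with about 0° yaw and still -21.5 mm in x. I'll go round to the panel side with the jaws along y.

```bash
python3 -c "
from h import *
plan(-.13,0,.2,'y')"
```

```text
dp [ 4.814 -3.686 -0.012] turn -17.97 target [ 0.4421 -0.0392  0.2   ] now [ 0.556  -0.181   0.1993] q7 [ 0.76  0.24 -0.57  1.63  0.13  1.31  0.19] F [-0.8  0.4 -0.5] t 5.3
```

Request:
move_arm(dp=[[1,-3.69,0],[1.5,-3.69,0],[3,-3.69,0],[4.81,-3.69,0],[4.81,-3.69,0]], turn=[-17.97,-17.97,-17.97,-17.97,-17.97], jaw=[1,1,1,1,1])

```text
time: 5.8
position: [0.4405, -0.0342, 0.1987]
tool_rot: [-1.201, -2.899, -0.0]
ft_force: [-0.4, 0.0, 0.9]
grip_width: 1.0
```

```bash
python3 -c "
from h import *
plan(-.13,0,.2,'y')"
```

```text
dp [-0.157 -0.078 -0.042] turn -9.239 target [ 0.4421 -0.0392  0.2   ] now [ 0.4405 -0.0342  0.1987] q7 [ 0.77 -0.11 -0.7   1.95 -0.07  1.28  0.88] F [-0.4  0.   0.9] t 5.8
```

Request:
move_arm(dp=[[-0.16,-0.08,0],[-0.16,-0.08,0],[-0.16,-0.08,0],[-0.16,-0.08,0],[-0.16,-0.08,0]], turn=[-9.24,-9.24,-9.24,-9.24,-9.24], jaw=[1,1,1,1,1])

```text
time: 6.3
position: [0.4427, -0.0446, 0.1982]
tool_rot: [-0.066, -3.137, -0.003]
ft_force: [-0.6, 0.3, -0.0]
grip_width: 0.999
```

Request:
move_arm(dp=[[0,0,0],[0,0,0],[0,0,0]], turn=[-0.5,-0.5,-0.5], jaw=[1,1,1])

```text
time: 6.6
position: [0.4433, -0.0447, 0.1992]
tool_rot: [-0.009, -3.139, -0.002]
ft_force: [-0.4, 0.1, -0.2]
grip_width: 0.998
```

```bash
python3 -c "
from h import *
plan(-.13,0,.094,'y')"
```

```text
dp [0.03  0.179 3.506] turn -0.299 target [ 0.4421 -0.0392  0.094 ] now [ 0.4433 -0.0447  0.1992] q7 [ 0.73 -0.09 -0.64  1.94 -0.06  1.28  1.67] F [-0.4  0.1 -0.2] t 6.6
```

Request:
move_arm(dp=[[0.03,0.18,1],[0.03,0.18,2],[0.03,0.18,3],[0.03,0.18,3.5],[0.03,0.18,3.5]], turn=[-0.3,-0.3,-0.3,-0.3,-0.3], jaw=[1,1,1,1,1])

```text
time: 7.1
position: [0.4408, -0.039, 0.0929]
tool_rot: [0.033, -3.136, -0.003]
ft_force: [0.2, 0.2, -0.1]
grip_width: 1.0
```

```bash
python3 -c "
from h import *
plan(-.116,0,.094,'y')"
```

```text
dp [-0.511 -0.007 -0.039] turn 0.007 target [ 0.4561 -0.0389  0.094 ] now [ 0.4408 -0.039   0.0929] q7 [ 0.7   0.02 -0.67  2.07  0.01  1.06  1.61] F [ 0.2  0.2 -0.1] t 7.1
```

Request:
move_arm(dp=[[-0.2,0,0],[-0.4,0,0],[-0.5,0,0],[-0.55,0,0],[-0.6,0,0]], turn=[0,0,0,0,0], jaw=[1,1,1,1,1])

```text
time: 7.6
position: [0.4601, -0.0393, 0.096]
tool_rot: [0.034, -3.138, 0.001]
ft_force: [-7.1, -0.1, 5.8]
grip_width: 1.001
```

Request:
move_arm(dp=[[-0.07,0,0],[-0.14,0,0],[-0.2,0,0],[-0.25,0,0],[-0.3,0,0]], turn=[0,0,0,0,0], jaw=[1,1,1,1,1])

```text
time: 8.1
position: [0.4682, -0.0391, 0.096]
tool_rot: [0.034, -3.136, 0.001]
ft_force: [-9.8, 0.8, 7.3]
grip_width: 0.998
```

```bash
python3 -c "
from h import *
plan(-.116,0,.094,'y')
look([-.011,0,0],save='pics/v3.png',skip=[('top',1),('scene',1),('scene',2)])"
```

```text
dp [0.402 0.017 0.07 ] turn 0.011 target [ 0.4561 -0.0389  0.094 ] now [ 0.4682 -0.0391  0.096 ] q7 [ 0.69  0.09 -0.68  2.01  0.07  1.07  1.57] F [-9.8  0.8  7.3] t 8.1
['top'] plat mm/deg [-6.5 -0.9  0.3] [0.25 0.5  0.37]
['scene'] plat mm/deg [-11.1   0.6   0.8] [0.21 0.37]
['top', 'scene'] plat mm/deg [-8.4 -0.6  1.3] [0.75 0.25 0.77 0.75 0.25]
```

View pics/v3.png

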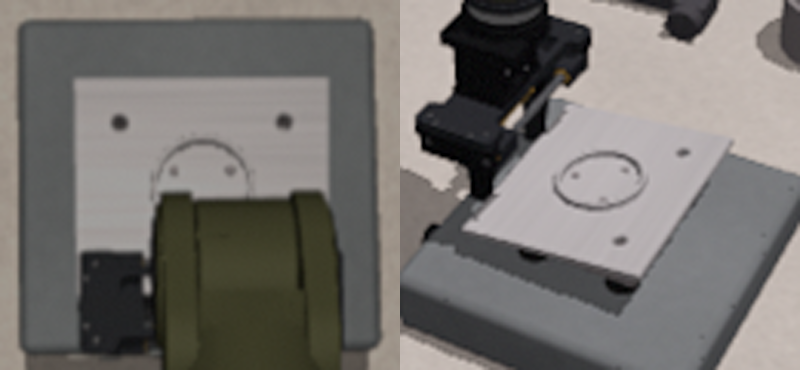

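Sliding well, with about 11 mm left. The fingers carry 7 N vertically because the edge is climbing the tilt, so I'll relieve that by raising the tool about 2 mm and then follow the slope.

Request:
move_arm(dp=[[0,0,-0.04],[0,0,-0.07]], turn=[0,0], jaw=[1,1])

```text
time: 8.4
position: [0.4704, -0.039, 0.0981]
tool_rot: [0.034, -3.141, 0.001]
ft_force: [-1.4, 0.2, -1.7]
grip_width: 0.997
```

```bash
python3 -c "
from h import *
plan(-.116,0,.094,'y')
look([-.010,0,0],skip=[('top',1),('scene',1),('scene',2)])"
```

```text
dp [0.476 0.013 0.136] turn 0.012 target [ 0.4561 -0.0389  0.094 ] now [ 0.4704 -0.039   0.0981] q7 [ 0.69  0.09 -0.68  2.01  0.06  1.07  1.57] F [-1.4  0.2 -1.7] t 8.4
['top'] plat mm/deg [-4.8 -0.9  1.1] [0.25 0.27 0.5 ]
['scene'] plat mm/deg [-5.2 -1.8 -0. ] [0.01 0.23]
['top', 'scene'] plat mm/deg [-4.9 -1.1  0.7] [0.25 0.5  0.5  0.25 0.25]
```

Request:
move_arm(dp=[[-0.03,0,-0.01],[-0.06,0,-0.02],[-0.09,0,-0.03],[-0.12,0,-0.03],[-0.12,0,-0.03]], turn=[0,0,0,0,0], jaw=[1,1,1,1,1])

```text
time: 9.0
position: [0.4745, -0.0387, 0.0988]
tool_rot: [-0.035, 3.14, 0.0]
ft_force: [0.1, 0.7, -0.2]
grip_width: 0.999
```

```bash
python3 -c "
from h import *
plan(-.116,0,.094,'y')
look([-.003,0,0],save='pics/v4.png',skip=[('top',1),('scene',1),('scene',2)])
look([-.003,0,0],flat=True,skip=[('top',1),('scene',1),('scene',2)])"
```

```text
dp [0.614 0.007 0.16 ] turn 0.017 target [ 0.4561 -0.0389  0.094 ] now [ 0.4745 -0.0387  0.0988] q7 [ 0.68  0.1  -0.68  2.    0.07  1.07  1.57] F [ 0.1  0.7 -0.2] t 9.0
['top'] plat mm/deg [-2.5 -0.4  1.4] [0.26 0.25 0.5 ]
['scene'] plat mm/deg [ 3.6 -6.1 -0.6] [0.23 0.5 ]
['top', 'scene'] plat mm/deg [-0.8 -0.8  1.7] [0.77 0.25 0.51 1.48 1.5 ]
['top'] plat mm/deg [-0.7 -0.7  1.3] [0.25 0.26 0.49]
['scene'] plat mm/deg [-1.4 -1.4  0.1] [0.01 0.25]
['top', 'scene'] plat mm/deg [-1.1 -0.9  0.8] [0.25 0.25 0.5  0.26 0.25]
```

View pics/v4.png

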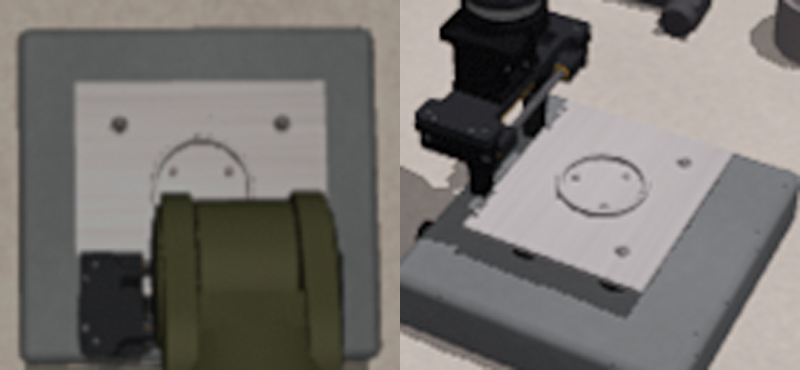

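The holes now show the pins' noses, contact force fell to zero and the flat model fits both views (about -1 mm). It has dropped, so I'll retreat and check it unobstructed.

Request:
move_arm(dp=[[0.3,0,0],[0.6,0,0],[0.6,0,-1.5],[0.6,0,-3],[0.6,0,-4.5]], turn=[0,0,0,0,0], jaw=[1,1,1,1,1])

```text
time: 9.7
position: [0.4546, -0.039, 0.235]
tool_rot: [0.035, -3.141, 0.001]
ft_force: [2.2, 0.4, 0.8]
grip_width: 0.997
```

Request:
move_arm(dp=[[0,1.5,-1],[0,3,-1],[0,4.5,-1],[0,6,-1],[0,7,-1]], turn=[0,0,0,0,0], jaw=[1,1,1,1,1])

```text
time: 10.2
position: [0.4497, 0.1742, 0.2638]
tool_rot: [-0.04, 3.14, -0.001]
ft_force: [0.7, 0.3, -0.8]
grip_width: 1.003
```

```bash
python3 -c "
from h import *
print(ctrl.get_state()['position'])
look([-.001,0,0],save='pics/v5.png',flat=True)
look([-.001,0,0])
for n in('top','scene'):
  for t in('mortar','burner','hammer'):
    for d in ctrl.look_for(n,t)[:2]: print(n,t,np.round(d['rect'],1),round(d['confidence'],2))"
```

```text
[0.4497278  0.17417828 0.26381776]
['top'] plat mm/deg [-1.5  0.   0.5] [0.38 0.26 0.26 0.24]
['scene'] plat mm/deg [-1.8 -1.4  0.1] [ 0.02  0.02 -1.    0.24]
['top', 'scene'] plat mm/deg [-1.7 -0.3  0.3] [ 0.5   0.26  0.25  0.25  0.    0.01 -1.    0.25]
['top'] plat mm/deg [-2.2  0.4  0.6] [0.25 0.37 0.25 0.25]
['scene'] plat mm/deg [ 1.  -5.9 -2.2] [ 1.02  1.11 -1.    0.29]
['top', 'scene'] plat mm/deg [-1.9 -0.1  0.5] [ 0.25  0.25  0.25  0.25  1.5   0.25 -1.    1.5 ]
top mortar [144.5 154.4  56.   46.4] 0.66
top mortar [139.  150.1  30.8  20.8] 0.16
top burner [462.9 161.1  51.1  38. ] 0.96
top hammer [154.7 302.4   1.2  16.3] 0.61
top hammer [320.8 173.6  78.9  67.8] 0.23
scene mortar [406.2 159.6  31.8  38.1] 0.82
scene mortar [331.4 217.3  84.9  63.4] 0.73
scene burner [273.8 330.7  42.7  82.2] 0.6
scene hammer [333.1 152.4  68.7  27.3] 0.62
scene hammer [331.1 216.9  82.6  59.9] 0.27
```

View pics/v5.png

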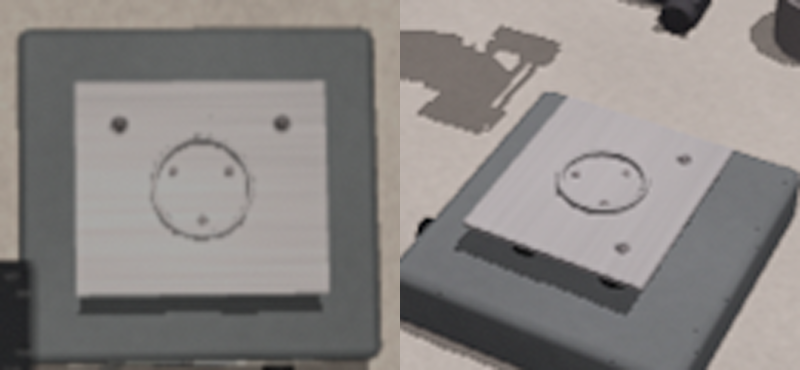

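Both holes show bright noses. To tell full seating from hanging on the pins' cones, I'll fit the far-side heights left and right as free parameters, with the start picture as reference (should read 9 mm).

```bash
cat > t.py <<'E'
from h import *
import h
ls=h.least_squares
def f(P,q):  # q: x,y,yaw, pitch-rise at pins, roll rise (left minus right over 130mm), z
    R=(Ro.from_euler('y',-q[3]/.115)*Ro.from_euler('x',q[4]/.13)*Ro.from_euler('z',q[2])).as_matrix()
    return sh(P@R.T+[q[0],q[1],.105+(q[0]+.065)*q[3]/.115],S)
h.least_squares=lambda r,p,**k: ls(r,p,loss='soft_l1',f_scale=.3,x_scale=[.01,.01,.05,.01,.01])
HOLD=np.array([[.05,.065,.006],[.05,-.065,.006]])
def run(ims,p0,lab,skip=()):
    p,r=fit(ims,PLATE,f,p0,3,10,skip); print(lab,"x y rise roll mm",(p[[0,1,3,4]]*1e3).round(1),"yaw",np.degrees(p[2]).round(2),np.array(r))
ld=lambda n,k:cv2.imread(f"pics/{n}{k}.png")[:,:,::-1].copy()
run({n:ld(n,0) for n in("top","scene")},[-.019,-.018,-.007,.009,0],"start")
now={n:ctrl.get_image(n) for n in("top","scene")}
for n in now: cv2.imwrite(f"pics/{n}5.png",now[n][:,:,::-1])
for r0 in(0,.005): run(now,[-.0015,0,0,r0,0],"now")
E
python3 t.py; python3 - <<'E'
import cv2,numpy as np
a=cv2.imread("pics/top5.png");b=cv2.imread("pics/scene5.png")
t=lambda i,c,r:cv2.resize(i[r-25:r+10,c-40:c+40],(800,350),interpolation=cv2.INTER_CUBIC)
from h import proj,sh,S
pt=proj("top",sh(np.array([[.05,0,.114]]),S))[0].astype(int); ps=proj("scene",sh(np.array([[.05,0,.114]]),S))[0].astype(int)
A=cv2.resize(a[pt[1]-12:pt[1]+13,pt[0]-40:pt[0]+40],(800,250),interpolation=cv2.INTER_CUBIC)
B=cv2.resize(b[ps[1]-20:ps[1]+15,ps[0]-40:ps[0]+40],(800,350),interpolation=cv2.INTER_CUBIC)
cv2.imwrite("pics/v6.png",np.vstack([A,B]))
E
```

```text
start x y rise roll mm [-18.9 -17.7   8.    0.4] yaw -0.47 [0.26 0.23 0.25 0.02 0.21 0.01 0.25 0.26]
now x y rise roll mm [-1.7 -0.2 -0.   1.1] yaw 0.22 [ 0.5   0.25  0.25  0.25  0.01  0.25 -1.    0.25]
now x y rise roll mm [-1.7 -0.2  0.   1.2] yaw 0.23 [ 0.5   0.25  0.24  0.24  0.01  0.25 -1.    0.23]
```

View pics/v6.png

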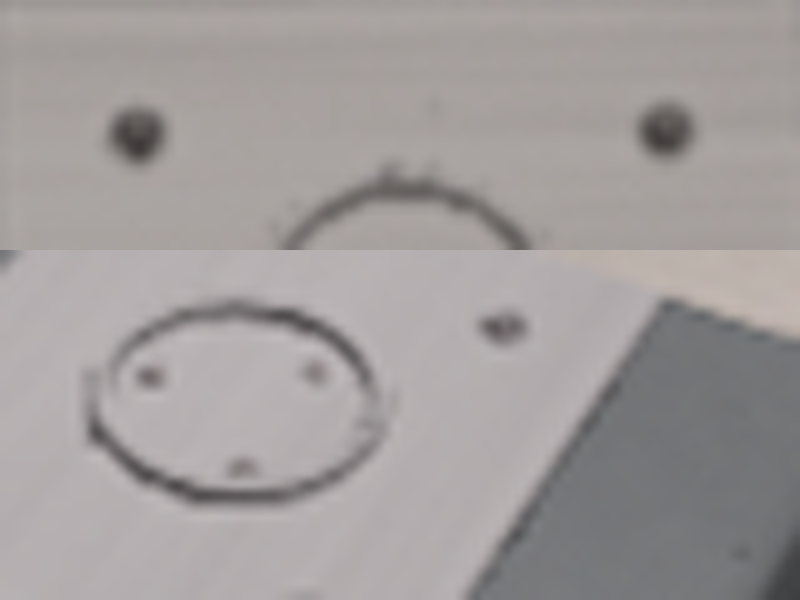

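Rise reads 0.0 mm (8.0 at the start) with about 1 mm of roll, within noise. x sits at the edge of the play, so I'll give one very gentle confirming nudge from the panel side, which centres it and shows that the pins hold it.

Request:
move_arm(dp=[[0,-1.6,0],[0,-3.2,0],[0,-4.8,0],[0,-6.4,0],[0,-7,0]], turn=[0,0,0,0,0], jaw=[1,1,1,1,1])

```text
time: 11.3
position: [0.4553, -0.0451, 0.2634]
tool_rot: [0.022, -3.141, 0.002]
ft_force: [-0.1, -0.5, 0.9]
grip_width: 1.002
```

Request:
move_arm(dp=[[0,0,1.5],[0,0,3],[0,0,4.5],[0,0,5.4],[0,0,5.4]], turn=[0,0,0,0,0], jaw=[1,1,1,1,1])

```text
time: 11.8
position: [0.4525, -0.0389, 0.0981]
tool_rot: [0.034, -3.134, -0.004]
ft_force: [-0.4, 0.1, 0.2]
grip_width: 1.005
```

```bash
python3 -c "
from h import *
plan(-.0965,0,.098,'y')"
```

```text
dp [-0.771 -0.002 -0.004] turn 0.013 target [ 0.4756 -0.0385  0.098 ] now [ 0.4525 -0.0389  0.0981] q7 [ 0.71  0.05 -0.69  2.04  0.03  1.07  1.6 ] F [-0.4  0.1  0.2] t 11.8
```

Request:
move_arm(dp=[[-0.3,0,0],[-0.55,0,0],[-0.7,0,0],[-0.74,0,0],[-0.77,0,0]], turn=[0,0,0,0,0], jaw=[1,1,1,1,1])

```text
time: 12.3
position: [0.4783, -0.0389, 0.1026]
tool_rot: [0.034, -3.138, 0.001]
ft_force: [-6.3, -0.4, 6.2]
grip_width: 1.002
```

Request:
move_arm(dp=[[-0.03,0,0],[-0.05,0,0],[-0.05,0,0]], turn=[0,0,0], jaw=[1,1,1])

```text
time: 12.6
position: [0.4783, -0.0389, 0.1024]
tool_rot: [0.034, -3.135, 0.002]
ft_force: [-10.8, 0.3, 8.7]
grip_width: 0.997
```

Request:
move_arm(dp=[[-0.03,0,0],[-0.05,0,0],[-0.05,0,0]], turn=[0,0,0], jaw=[1,1,1])

```text
time: 12.9
position: [0.4785, -0.039, 0.1024]
tool_rot: [0.034, -3.132, 0.002]
ft_force: [-14.4, -0.1, 11.8]
grip_width: 0.996
```

The platform did not move between 6 and 14 N, so the pins hold it. I'll retreat.

Request:
move_arm(dp=[[0.1,0,0],[0.4,0,0],[0.9,0,0],[0.9,0,-1.5],[0.9,0,-3]], turn=[0,0,0,0,0], jaw=[1,1,1,1,1])

```text
time: 13.4
position: [0.454, -0.0389, 0.1924]
tool_rot: [0.035, -3.14, -0.001]
ft_force: [1.0, -0.2, 0.7]
grip_width: 1.001
```

Request:
move_arm(dp=[[0,1.5,-1.5],[0,3,-2.5],[0,4.5,-2.5],[0,6,-2.5],[0,7,-2.5]], turn=[0,0,0,0,0], jaw=[1,1,1,1,1])

```text
time: 13.9
position: [0.4504, 0.175, 0.2685]
tool_rot: [-0.039, 3.136, 0.001]
ft_force: [0.7, -0.5, 0.2]
grip_width: 0.999
```

```bash
sed -i '/^run({n:ld/d' t.py; python3 t.py; python3 -c "
import cv2,numpy as np
t=cv2.imread('pics/top5.png')[:,:480];s=cv2.imread('pics/scene5.png')[140:300,220:430]
cv2.imwrite('pics/v7.png',np.hstack([cv2.resize(t,(400,333)),cv2.resize(s,(400,333),interpolation=cv2.INTER_CUBIC)]))"
```

```text
now x y rise roll mm [ 2.1 -0.3  0.5  1.5] yaw -0.06 [ 0.    0.25  0.25  0.25  0.    0.25 -1.    0.13]
now x y rise roll mm [ 2.1 -0.3  0.5  1.5] yaw -0.07 [ 0.01  0.25  0.24  0.25  0.    0.25 -1.    0.02]
```

View pics/v7.png

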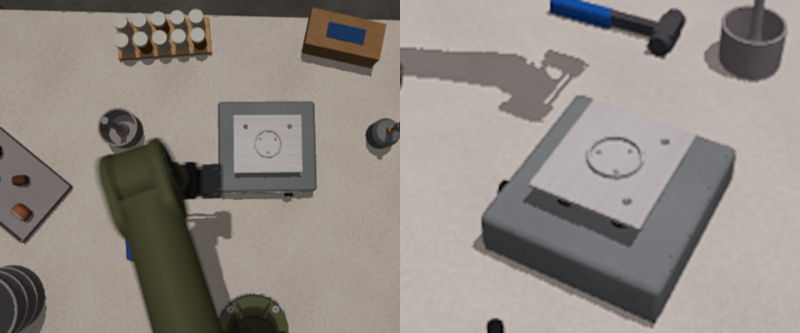

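```bash
python3 -c "
from h import *
for t in('mortar','burner','hammer'):
  for d in ctrl.look_for('scene',t)[:1]: print(t,np.round(d['rect'],1))
print(ctrl.get_state()['ft_force'],ctrl.get_state()['time'],ctrl.close_job())"
```

```text
mortar [405.4 159.4  31.9  35.6]
burner [274.4 330.3  43.9  75.4]
hammer [334.8 152.6  65.8  28.2]
the job is handed in; nothing more can be done
[ 0.26395331 -0.65007087 -0.53538482] 14.15 None
```

The platform has dropped over both pins and lies flat on the deck, as far as the pictures and forces can show. I handed the job in at 14.2 s with the robot clear of everything.

I pushed it about 18 mm to the left with both open fingertips. Then I pushed it about 20 mm towards the pins from the panel side until it dropped.

**Last checks:**
- **Seating:** both pin noses show in the holes. The fitted rise at the pins was 0.0 mm after the drop and 0.5 mm at the end (the same fit read 8.0 mm at the start, where 9 was true). Yaw is about 0°.
- **Held by the pins:** in a last gentle nudge the platform stayed put while the push rose from 6 to 14 N.
- **Other things:** the mortar (with its pestle), burner and hammer are where they were, within about 3 px in the scene camera.

**What did not agree cleanly:**
- **Side play:** the fitted x went from -1.7 to +2.1 mm between the last two looks. The pins allow ±1.5 mm, so the extra is probably fitting error.
- **Roll:** the final fit shows about 1.5 mm, with 0.4 mm at the start. I put this down to image noise.
- **Possible slight tipping:** halfway through the second push, the two cameras disagreed on x by about 5 mm while the fingertips were pressing down on the near edge. The far side may have lifted slightly for a moment. I took the load off, and the views agreed again.

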